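# Load the bush magazines, flip the safety catch and hold the clamp lever

## Task

First stand each of the two loose steel bushes upright, fully home, in the empty near pocket of the magazine row that already holds a bush of its own diameter, and let go of it. Only then flip the safety catch all the way over, out of the lever's way, and after that pull the clamp lever it guards towards the robot, right to its stop. Finish while still holding the lever there with the fingers (it springs back if let go), and leave the tub, the tape roll and the screwdriver alone.

Things in the scene. Friction and masses are not known exactly. Their poses are not given: they have to be found in the camera images.
- small_bush: loose plain steel tube standing on end on the bench, 20 mm outside diameter, 12 mm bore, 50 mm tall, about 60 g; origin at the centre of its underside, z up along its axis
- large_bush: loose plain steel tube standing on end on the bench, 30 mm outside diameter, 22 mm bore, 50 mm tall, about 100 g; origin at the centre of its underside, z up along its axis
- station: fixed clamping station: dark steel base plate 310 (x) by 450 (y) by 12 mm; blue lever bracket and catch post on its left (+y) half, two aluminium magazine blocks on its right. Origin at the centre of its underside on the bench; x points away from the robot, y left, turned up to 0.2 rad. Behind the magazines a low clamp bar (top 36 mm above the bench) is driven by the lever, 22 mm towards the robot
- small_row: fixed aluminium block on the station's plate, axes parallel to it, 150 (x) by 55 (y) by 25 mm; origin at the centre of its underside, 12 mm above the bench. Two round pockets 80 mm apart along x, 25 mm wide, 18 mm deep (floor 7 mm above the origin): the far one holds a fixed 20 mm bush, the near one is empty. The two rows lie 75 mm apart in y and may have changed places
- small_row_hole0 (a point): centre of the mouth of the empty near pocket of small_row, level with the block's top face, 37 mm above the bench
- large_row: fixed aluminium magazine block for 30 mm bushes, same outer size, origin and layout as small_row, its pockets 35 mm wide and 18 mm deep (pocket floor 7 mm above the origin); the far one already holds a fixed 30 mm bush, the near one is empty
- large_row_hole0 (a point): centre of the mouth of the empty near pocket of large_row, level with the block's top face, 37 mm above the bench
- catch (a joint): safety catch hinged along the station's x on the blue post, 75 mm left of the lever's stem. 0 to 0.1 = closed: its 90 mm steel bar lies level across the near side of the stem and stops the lever. Grows as it is flipped to the left (+y), bar rising, to its stop at 1.2 (bar steeply up); lever free beyond 0.9, flipped over means beyond 1.0. Friction hinge (about 2 N at the knob): stays where left
- catch_knob (a point): centre of the 24 mm black ball knob on the catch's 12 mm thumb rod, 65 mm from the hinge axis; the rod stands 51 mm nearer the robot than the bar. Closed, the rod leans 0.55 rad from upright to the right (-y); pushed to the left it ends leaning 0.65 rad left, the knob having moved 73 mm in +y and risen up to 10 mm midway
- catch_hinge (a point): point on the catch's hinge axis in the plane of the knob's travel, 105 mm above the bench
- lever (a joint): clamp lever, hinged on an axis along the station's y. 0 is at rest, leaning 0.45 rad away from the robot (+x); it grows as the lever is pulled towards the robot (-x), to its stop at 0.9 where it leans 0.45 rad towards the robot. A spring always returns it: about 3 N at the handle at the start of the pull, about 10 N at the stop
- lever_handle (a point): grip point on the lever's black handle, a round bar 20 mm thick along the station's y that reaches 95 mm to the right (-y) of the 16 mm steel stem, free all round. The point lies 45 mm right of the stem's centre, 150 mm from the hinge axis; 185 mm above the bench at rest and at the stop, 200 mm midway. The bar can turn between the fingers as the lever swings
- lever_hinge (a point): centre of the lever's hinge, on the hinge axis in line with the stem, 50 mm above the bench
- grease_tub: bystander: white open plastic tub, 90 mm wide, 80 mm tall; origin under its centre. Leave alone
- tape_roll: bystander: roll of paper tape lying flat, 100 mm across, 25 mm tall; origin under its centre. Leave alone
- screwdriver: bystander: screwdriver lying on the bench; origin on its underside. Leave alone
Things that resemble listed ones, but are neither listed nor needed, are in the scene too. Leave any orange look-alike of the large_bush alone.

How it is judged:
By the outcome, as a careful person would: the job done as asked, in the order asked, and still so for the second after the job is handed in, while the arm keeps its last pose, push and grip.
It also fails if it takes over 72 s, if anything falls off the work surface, if the arm or the gripper's body presses on something with over 40 N, if the wrist force passes 120 N, or if a joint passes its speed limit or range.

## Robot

A 6-joint arm with a two-finger parallel gripper is mounted at the origin on the work surface. World frame = base frame: x ahead of the robot, y to its left, z up, the work surface at z = 0. Lengths are in m, angles in rad, forces in N, time in s.
With the tool pointing down it reaches from about 0.375 to 0.975 m from the base axis. Payload 3.8 kg.
Tool frame: the origin (TCP) lies midway between the tips of the shut fingers; the grasp point (between the pads) lies 19 mm behind it; z points along the fingers, y is the direction in which the jaws open and shut (so a half turn about z gives the same grasp; the last joint's range is limited). The gripper opens to 88 mm and grips with 3 to 60 N. Pads are 18 mm wide; open, the fingers measure 123 mm over their backs; the gripper's body (75 mm by 187 mm) begins 45 mm behind the grasp point.
Start: joints at [-1.178, 0.264, 1.604, -0, 1.274, -0.037], TCP at [0.281, -0.614, 0.239] pointing down, gripper open.
Joint ranges: [-2.63, 2.63], [-0.94, 2.18], [0.31, 2.57], [-1.31, 4.45], [0, 2.66], [-2.55, 2.55]. Speed limits (rad/s): [2.57, 2.57, 3.14, 3.14, 3.14, 3.14].

## Interface

Orientations are given as a 3x3 rotation matrix whose columns are the frame's x, y, z axes.
In Python, from workcell import telemetry, snapshot, r, search_frame, tip_of gives the robot as it stands.
- The arm moves only by the shell command python3 -m pendant 'ROWS'. ROWS is JSON, a list of rows, each an object with "grip": the closure, from 0 (fully open) to 1 (shut); "dp": the shift along the tool's x, y, z in cm, a list of three; "delta_rot": the turn, a rotation vector about the tool's x, y, z in rad, a list of three. In form: [{"grip": grip, "dp": [tx, ty, tz], "delta_rot": [ax, ay, az]}, ...]. A call has 1 to 10 rows; each row is the pose to reach, as a shift and turn from the pose commanded when the call began, along the tool's axes at that moment; what a row does not reach only later rows make up. A row lasts 1/8 s, in which the tool goes at most 62.5 mm and 10.7 degrees, less where a joint would pass 70% of its speed; a pose out of reach is approached as far as the arm can. A call with a gripper value outside its range is refused whole. The fingers move at their own pace and stop on an object; the grip force is fixed at half the most. Time passes only in rows, so rows that repeat a pose let the fingers close. It gives the time, the measured TCP pose, the force and the opening at its end, in the units of the state.
- telemetry.read_state(): the state, without advancing time (a new reading comes with each control period).
- snapshot(name): name is "side" or "top" or "wrist"; returns a dict with "img" (420x560x3 uint8, red, green, blue), "fx", "fy", "cx", "cy" (pixels), "extrinsics" (4x4, takes a point from camera to world coordinates). Camera axes: x right, y down, z forward; pixel columns grow to the right and rows downward; lengths in m; the calibration is good to about 2 mm. A picture is of the moment at which its call begins. There is no depth.
- r.job_done(): hands the job in, once; it reports no verdict.
Trained networks look in a picture, given as the dict that the camera call returned (one of the last four; its "shot" number tells which), for a name from the list of things; names that differ only in an ending like _2 or _b are one class to them, and where a whole thing is asked for, a point or a joint stands for the part that bears it (a point fixed in the world has none). Each returns a list of dicts, best first, with "confidence" (0 to 1); they miss things now and then, are a little off and sometimes report something else, mostly with a low value. They report only what shows in the picture. A call takes as long as a camera call. They do not tell look-alikes from the thing itself.
- search_frame(picture, name): "position" ([column, row] in pixels, amid what is visible of it).
- tip_of(picture, name): "position" ([column, row] in pixels: a listed point, or the origin of a listed thing).
The state is a dict: "t": time; "joint_positions": joint angles; "qd": joint speeds; "effort": joint torques, N m; "eef_pos": TCP position; "ee_rot": TCP orientation; "wrist_force": force on the tool from outside, world axes, zero at the start; "wrist_torque": the same for the moment, N m; "width": finger opening in m.
Only numpy, scipy, OpenCV 4.12 (cv2) and the standard library are available. Lean on these libraries where they do the work, as an engineer would, in place of code of your own. Each camera call takes 0.05 s, during which the arm holds its last target.

## Working session

There is one attempt and no reset: what is moved stays moved. The work goes in short steps, Python scripts to look and compute and a shell command to move; the robot and the scene stay as the last step left them, time stands still between calls to the robot, and variables do not carry over. Pictures are saved under pics/ and viewed, and the job is handed in when it is done.

```bash
ls; mkdir -p pics
python3 - <<'E'
from workcell import telemetry, snapshot
import cv2
s=telemetry.read_state()
for k,v in s.items(): print(k,v)
for n in ["side","top","wrist"]:
    p=snapshot(n); cv2.imwrite(f"pics/{n}0.png",p["img"][:,:,::-1]); print(n,p["fx"],p["fy"],p["cx"],p["cy"],p["extrinsics"])
E
```

```text
pics
t 0.0
joint_positions [-1.17790462e+00  2.64717365e-01  1.60532746e+00  8.07712118e-06
  1.27370427e+00 -3.68988938e-02]
qd [-0.00039798  0.00065942 -0.00064115  0.0005169   0.00155699  0.00024208]
effort [-1.36224318e-05 -5.02115500e+01 -3.56878996e+01  7.29508465e-02
  2.93871167e-02 -2.03570808e-04]
eef_pos [ 0.28099576 -0.61297089  0.23743725]
ee_rot [[ 9.09054048e-01  4.16677415e-01 -8.18483777e-04]
 [ 4.16678210e-01 -9.09051863e-01  1.99509109e-03]
 [ 8.72651972e-05 -2.15468999e-03 -9.99997675e-01]]
wrist_force [0.08323681 0.04117189 0.19040494]
wrist_torque [ 0.01831226 -0.0592729  -0.00166369]
width 0.08798116356137933
side 436.71857861691217 436.71857861691217 278.2990807522079 209.47796444818167 [[ 0.93040489 -0.22528446  0.28912567  0.19829212]
 [-0.36644474 -0.58907171  0.72021717 -0.95792495]
 [ 0.00806201 -0.77604216 -0.6306295   1.00737989]
 [ 0.          0.          0.          1.        ]]
top 536.7508162432063 536.7508162432063 267.7197254681954 206.98669549624955 [[ 0.01561259 -0.98250306  0.18559093  0.30599482]
 [-0.9998538  -0.01404656  0.00975004  0.04239755]
 [-0.00697253 -0.18571602 -0.98257872  1.60616278]
 [ 0.          0.          0.          1.        ]]
wrist 348.3293514854078 348.3293514854078 279.8459593580662 210.69500107502174 [[ 0.41664473 -0.86955821 -0.26509562  0.35017889]
 [-0.90906844 -0.39895764 -0.12011398 -0.58100653]
 [-0.00131582  0.29103492 -0.95671153  0.38355501]
 [ 0.          0.          0.          1.        ]]
```

View pics/side0.png

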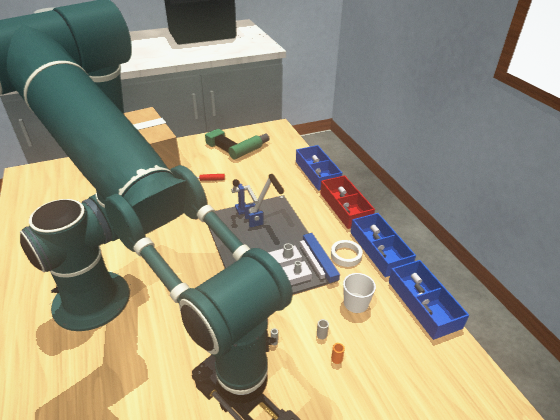

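View pics/top0.png

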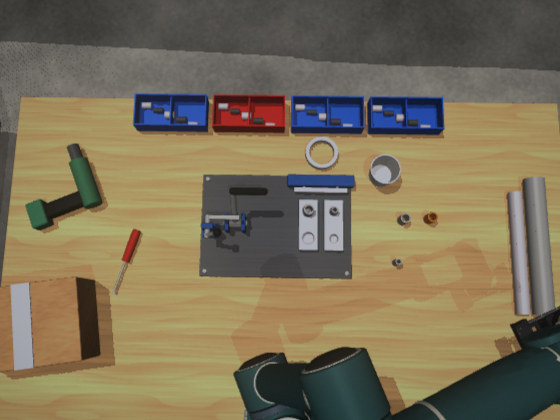

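View pics/wrist0.png

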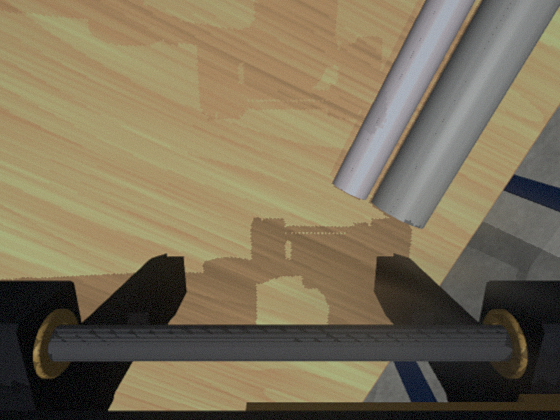

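```bash
cat > h.py <<'E'
import numpy as np, cv2
from workcell import telemetry, snapshot, search_frame, tip_of
def ray(p,uv):
    E=np.array(p["extrinsics"]); d=E[:3,:3]@np.array([(uv[0]-p["cx"])/p["fx"],(uv[1]-p["cy"])/p["fy"],1]); return E[:3,3],d
def atz(p,uv,z):
    o,d=ray(p,uv); return o+d*(z-o[2])/d[2]
def proj(p,X):
    E=np.array(p["extrinsics"]); c=E[:3,:3].T@(np.array(X)-E[:3,3]); return np.array([p["cx"]+p["fx"]*c[0]/c[2],p["cy"]+p["fy"]*c[1]/c[2]])
def tri(obs):
    A=np.zeros((3,3));b=np.zeros(3)
    for p,uv in obs:
        o,d=ray(p,uv); d=d/np.linalg.norm(d); M=np.eye(3)-np.outer(d,d); A+=M;b+=M@o
    return np.linalg.solve(A,b)
def save(p,name,crop=None,s=1):
    im=p["img"][:,:,::-1]
    if crop: im=im[crop[1]:crop[3],crop[0]:crop[2]]
    cv2.imwrite(f"pics/{name}.png",cv2.resize(im,None,fx=s,fy=s,interpolation=cv2.INTER_CUBIC))
def totool(st,X):  # world displacement target -> tool cm from current
    R=np.array(st["ee_rot"]); return R.T@(np.array(X)-np.array(st["eef_pos"]))*100
Z=dict(small_bush=0,large_bush=0,small_row_hole0=.037,large_row_hole0=.037,station=0,small_row=.012,large_row=.012,catch_hinge=.105,lever_hinge=.05,lever_handle=.185,catch_knob=.105+.065*np.cos(.55),grease_tub=0,tape_roll=0,screwdriver=0)
E
python3 - <<'E'
from h import *
t=snapshot("top"); s=snapshot("side")
for n,z in Z.items():
    for p,c in((t,"top"),(s,"side")):
        L=tip_of(p,n)[:3]
        for d in L:
            print(n,c,round(d["confidence"],2),np.round(d["position"],1),np.round(atz(p,d["position"],z),4)[:2])
save(t,"top_crop",(280,170,460,300),4); save(t,"top_crop2",(180,160,360,290),4)
E
```

```text
small_bush top 0.51 [393.4 261. ] [ 0.4507 -0.3192]
small_bush side 0.39 [274.2 339.9] [ 0.4472 -0.3182]
large_bush top 0.67 [404.5 220.1] [ 0.5749 -0.3562]
large_bush top 0.4 [428.8 217.3] [ 0.5846 -0.4299]
large_bush side 0.78 [336.2 359.8] [ 0.5746 -0.4312]
large_bush side 0.71 [287.2 278.2] [ 0.5632 -0.1279]
large_bush side 0.66 [319.8 334.2] [ 0.5688 -0.3461]
small_row_hole0 top 0.87 [334.6 239.7] [ 0.5074 -0.1401]
small_row_hole0 side 0.55 [263.8 242.5] [0.5377 0.01  ]
large_row_hole0 top 0.78 [311.6 237.8] [ 0.512  -0.0725]
large_row_hole0 side 0.6 [263.4 257.1] [ 0.514  -0.0513]
station top 0.74 [272.1 227. ] [0.548  0.0441]
station side 0.72 [266.2 239.8] [0.5627 0.0564]
small_row top 0.77 [332.6 226. ] [ 0.5518 -0.1373]
small_row top 0.7 [395.1 261.8] [ 0.4474 -0.3214]
small_row side 0.87 [285.4 278.4] [ 0.5535 -0.1366]
large_row top 0.62 [310.7 224.1] [ 0.5567 -0.0717]
large_row side 0.74 [275.3 260.9] [ 0.5515 -0.0572]
catch_hinge top 0.7 [311.4 239.5] [ 0.4982 -0.067 ]
catch_hinge top 0.61 [213.4 233.3] [0.5118 0.2094]
catch_hinge side 0.76 [238.  185.9] [0.5281 0.245 ]
lever_hinge top 0.9 [235.7 222.2] [0.5531 0.1511]
lever_hinge top 0.17 [126.  263.1] [0.4285 0.466 ]
lever_hinge top 0.16 [336. 239.] [ 0.5078 -0.1427]
lever_hinge side 0.79 [253.9 214.3] [0.5495 0.141 ]
lever_handle top 0.66 [250.1 189.8] [0.6212 0.105 ]
lever_handle side 0.62 [276.3 185.5] [0.614  0.0969]
catch_knob top 0.67 [215.9 230. ] [0.5133 0.1967]
catch_knob top 0.66 [275.3 229. ] [0.5184 0.0352]
catch_knob side 0.68 [234.7 184.3] [0.5003 0.1836]
grease_tub top 0.97 [381.2 175.4] [ 0.7132 -0.289 ]
grease_tub side 0.59 [360.3 303.2] [ 0.7243 -0.2932]
tape_roll top 0.84 [322.  151.3] [ 0.7877 -0.1074]
tape_roll side 0.6 [349.4 252.1] [ 0.7964 -0.0963]
screwdriver top 0.91 [123.7 261.3] [0.4377 0.4869]
screwdriver top 0.17 [247.9 192.1] [0.6549 0.1197]
screwdriver side 0.64 [199.2 179.3] [0.4354 0.4828]
```

View pics/top_crop.png

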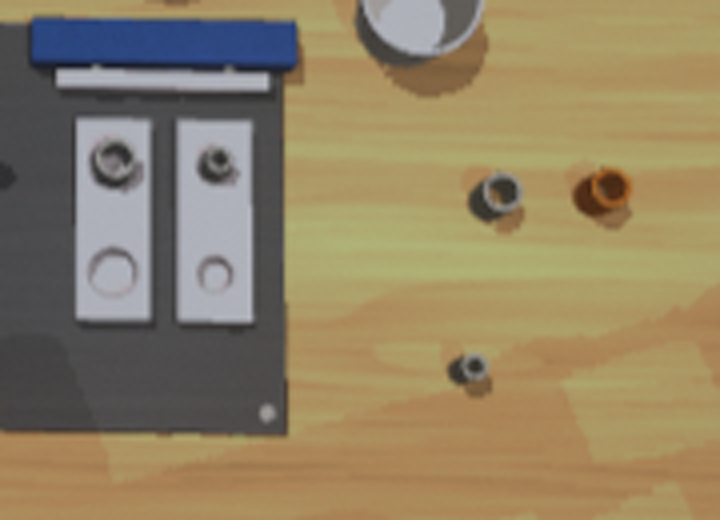

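View pics/top_crop2.png

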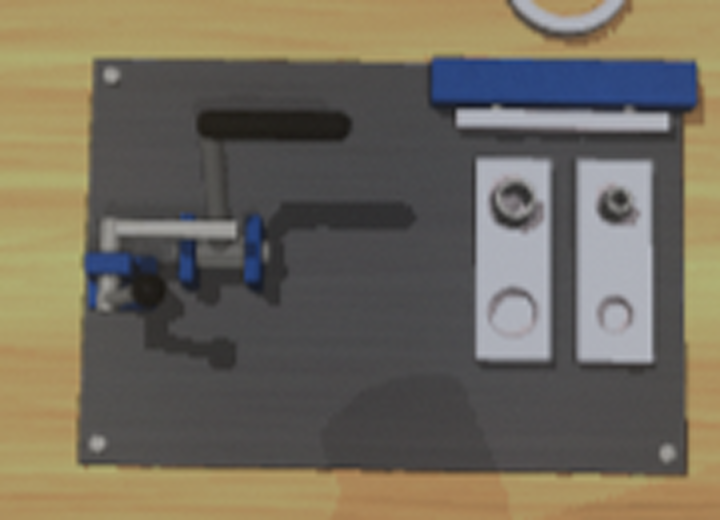

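Run:
```python
from h import *
t=snapshot("top")
def c1(u,v,z): return atz(t,(280+(u+.5)/4-.5,170+(v+.5)/4-.5),z)
def c2(u,v,z): return atz(t,(180+(u+.5)/4-.5,160+(v+.5)/4-.5),z)
print("large",c1(502,193,.05),"small",c1(475,367,.05),"orange",c1(610,187,.05))
BL,BR=c2(78,463,.012),c2(686,473,.012); TL=c2(93,58,.012)
print("corners",BL,BR,TL, "w",np.linalg.norm(BR-BL),np.linalg.norm(TL-BL))
d=BL-BR; print("yaw",np.arctan2(-d[0],d[1]), np.arctan2((TL-BL)[1],(TL-BL)[0]))
print("holes L",c2(513,311,.037),"S",c2(615,315,.037),"far L top",c2(516,202,.069),"far S",c2(616,203,.069))
for a in [(475,158),(551,159),(475,361),(551,362),(577,158),(652,159),(577,362),(653,363)]: print(np.round(c2(*a,.037),4)[:2])
print("knob",c2(149,291,.16),"handle ends",c2(200,124,.185),c2(350,124,.185),"stem",c2(210,150,.16))
```

```text
large [ 0.57317998 -0.34579156  0.05      ] small [ 0.44536223 -0.32226034  0.05      ] orange [ 0.57878732 -0.42501715  0.05      ]
corners [0.39861969 0.2576343  0.012     ] [ 0.39811389 -0.19078644  0.012     ] [0.70661434 0.25827103 0.012     ] w 0.4484210231697635 0.3079952987491209
yaw -0.0011279718146378762 0.0020673202732201944
holes L [ 0.51308814 -0.06158959  0.037     ] S [ 0.51122886 -0.13652497  0.037     ] far L top [ 0.58874554 -0.06151209  0.069     ] far S [ 0.58904828 -0.1341833   0.069     ]
[ 0.6275 -0.0331]
[ 0.6276 -0.0897]
[ 0.4758 -0.0338]
[ 0.4759 -0.0895]
[ 0.6286 -0.1091]
[ 0.6287 -0.1649]
[ 0.4762 -0.1085]
[ 0.4763 -0.1641]
knob [0.50691213 0.19391604 0.16      ] handle ends [0.61809662 0.1604961  0.185     ] [0.61952779 0.05881599 0.185     ] stem [0.60537311 0.15516082 0.16      ]
```

Run:
```python
from h import *
from scipy.spatial.transform import Rotation as Ro
s=telemetry.read_state()
print(totool(s,[.4455,-.322,.17]))
R=np.array(s["ee_rot"]); G=np.diag([1,-1,-1.]); print(Ro.from_matrix(R.T@G).as_rotvec())
```

```text
[ 27.08026469 -19.6627133    6.87108031]
[-2.85761448e-05  9.38658295e-06  4.29852097e-01]
```

```bash
python3 -m pendant '[{"grip":0.4,"dp":[4.5,-3.3,1.1],"delta_rot":[0,0,0.07]},{"grip":0.4,"dp":[9,-6.6,2.3],"delta_rot":[0,0,0.14]},{"grip":0.4,"dp":[13.5,-9.9,3.4],"delta_rot":[0,0,0.21]},{"grip":0.4,"dp":[18,-13.2,4.6],"delta_rot":[0,0,0.28]},{"grip":0.4,"dp":[22.5,-16.4,5.7],"delta_rot":[0,0,0.35]},{"grip":0.4,"dp":[27.1,-19.7,6.9],"delta_rot":[0,0,0.43]},{"grip":0.4,"dp":[27.1,-19.7,6.9],"delta_rot":[0,0,0.43]},{"grip":0.4,"dp":[27.1,-19.7,6.9],"delta_rot":[0,0,0.43]}]'
python3 - <<'E'
from h import *
w=snapshot("wrist"); save(w,"w1",None,1.4)
s=telemetry.read_state(); print(s["eef_pos"],s["ee_rot"],s["width"])
for d in tip_of(w,"small_bush"): print(d,atz(w,d["position"],0))
print(proj(w,[.4455,-.322,.05]),proj(w,[.4455,-.322,0]))
E
```

```text
t: 2.7
eef_pos: [0.4457, -0.3219, 0.1701]
ee_rot: [[1.0, 0.001, 0.0], [0.001, -1.0, -0.001], [0.0, 0.001, -1.0]]
wrist_force: [-0.8, -0.3, 0.1]
width: 0.0529
[ 0.44550279 -0.32263926  0.17023827] [[ 9.99999868e-01 -4.27059670e-05  5.12448639e-04]
 [-4.21269529e-05 -9.99999361e-01 -1.12985446e-03]
 [ 5.12496563e-04  1.12983272e-03 -9.99999230e-01]] 0.05302120710115915
{'position': [279.4, 190.5], 'confidence': 0.71} [ 0.44519961 -0.32093667  0.        ]
[280.77793003 204.93402889] [280.541615   190.18712242]
```

View pics/w1.png

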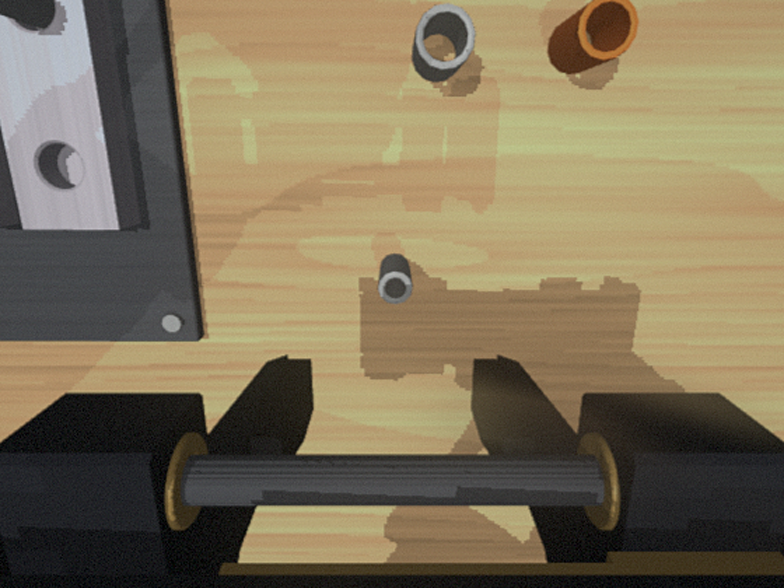

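The wrist picture shows the small bush's rim at (282,205), within 1 px of the prediction; the large one is at (317,26) and the orange one at (434,21). I'm going down onto the small bush.

```bash
python3 -m pendant '[{"grip":0.4,"dp":[0,0,5],"delta_rot":[0,0,0]},{"grip":0.4,"dp":[0,0,10],"delta_rot":[0,0,0]},{"grip":0.4,"dp":[0,0,13],"delta_rot":[0,0,0]},{"grip":0.4,"dp":[0,0,14.6],"delta_rot":[0,0,0]},{"grip":0.4,"dp":[0,0,14.6],"delta_rot":[0,0,0]},{"grip":1,"dp":[0,0,14.6],"delta_rot":[0,0,0]},{"grip":1,"dp":[0,0,14.6],"delta_rot":[0,0,0]},{"grip":1,"dp":[0,0,14.6],"delta_rot":[0,0,0]},{"grip":1,"dp":[0,0,14.6],"delta_rot":[0,0,0]},{"grip":1,"dp":[0,0,14.6],"delta_rot":[0,0,0]}]'
```

```text
t: 4.05
eef_pos: [0.4461, -0.3219, 0.0245]
ee_rot: [[1.0, -0.0, 0.001], [-0.0, -1.0, -0.001], [0.001, 0.001, -1.0]]
wrist_force: [-0.4, 0.2, 3.7]
width: 0.019
```

```bash
python3 -m pendant '[{"grip":1,"dp":[0,0,-5],"delta_rot":[0,0,0]},{"grip":1,"dp":[0,0,-10],"delta_rot":[0,0,0]},{"grip":1,"dp":[1.5,-4.5,-11],"delta_rot":[0,0,0]},{"grip":1,"dp":[3,-9,-11],"delta_rot":[0,0,0]},{"grip":1,"dp":[5,-14,-11],"delta_rot":[0,0,0]},{"grip":1,"dp":[6.6,-18.5,-11],"delta_rot":[0,0,0]},{"grip":1,"dp":[6.6,-18.5,-11],"delta_rot":[0,0,0]},{"grip":1,"dp":[6.6,-18.5,-11],"delta_rot":[0,0,0]}]'
python3 - <<'E'
from h import *
w=snapshot("wrist"); save(w,"w2",None,1.4); t=snapshot("top"); save(t,"t2",(280,170,420,275),5)
s=telemetry.read_state(); print(s["eef_pos"],s["width"])
for n in ("small_row_hole0","large_row_hole0"):
  for p in (w,t):
    for d in tip_of(p,n): print(n,d,atz(p,d["position"],.037))
print(proj(w,[.512,-.1367,.037]),proj(w,[.512,-.0617,.037]))
E
```

```text
t: 5.05
eef_pos: [0.5112, -0.1366, 0.1334]
ee_rot: [[1.0, 0.001, -0.001], [0.001, -1.0, -0.0], [-0.001, 0.0, -1.0]]
wrist_force: [-0.3, -1.0, -1.1]
width: 0.0185
[ 0.51109375 -0.13746971  0.13347745] 0.01881303821534921
small_row_hole0 {'position': [278.7, 214.0], 'confidence': 0.72} [ 0.51080495 -0.13500643  0.037     ]
small_row_hole0 {'position': [333.0, 237.4], 'confidence': 0.74} [ 0.51409984 -0.13544349  0.037     ]
small_row_hole0 {'position': [380.2, 180.0], 'confidence': 0.38} [ 0.68956834 -0.27808436  0.037     ]
large_row_hole0 {'position': [173.0, 212.7], 'confidence': 0.59} [ 0.51176431 -0.05802861  0.037     ]
large_row_hole0 {'position': [311.0, 236.7], 'confidence': 0.76} [ 0.51522358 -0.07077681  0.037     ]
[281.0248621  212.43612039] [178.01597947 212.39300016]
```

View pics/w2.png

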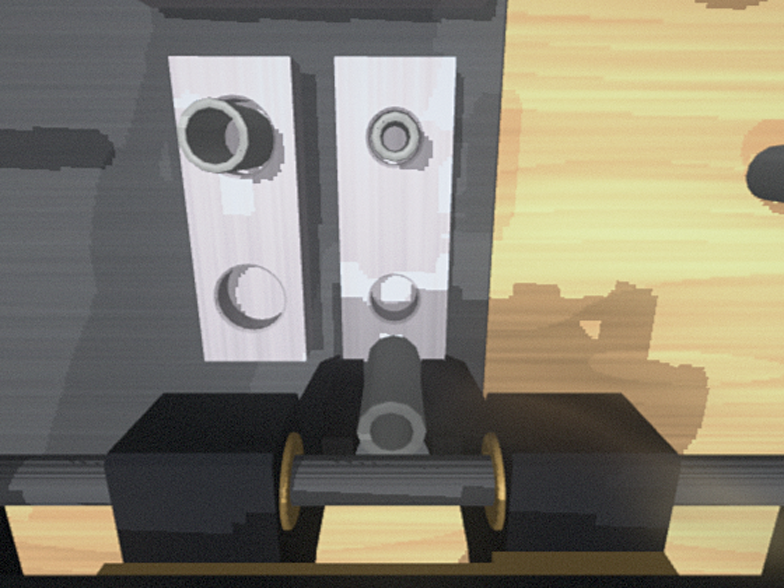

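```bash
python3 -m pendant '[{"grip":1,"dp":[0.1,0,4],"delta_rot":[0,0,0]},{"grip":1,"dp":[0.1,0,6.5],"delta_rot":[0,0,0]},{"grip":1,"dp":[0.1,0,7],"delta_rot":[0,0,0]},{"grip":1,"dp":[0.1,0,7.8],"delta_rot":[0,0,0]},{"grip":1,"dp":[0.1,0,8.5],"delta_rot":[0,0,0]},{"grip":1,"dp":[0.1,0,8.9],"delta_rot":[0,0,0]},{"grip":1,"dp":[0.1,0,8.9],"delta_rot":[0,0,0]}]'
```

```text
t: 6.22
eef_pos: [0.5126, -0.1366, 0.0447]
ee_rot: [[1.0, -0.0, -0.0], [-0.0, -1.0, 0.0], [-0.0, -0.0, -1.0]]
wrist_force: [0.5, 0.0, -1.4]
width: 0.0186
```

```bash
python3 -m pendant '[{"grip":1,"dp":[0,0,0.1],"delta_rot":[0,0,0]},{"grip":1,"dp":[0,0,0.1],"delta_rot":[0,0,0]},{"grip":0.6,"dp":[0,0,0.1],"delta_rot":[0,0,0]},{"grip":0.6,"dp":[0,0,0.1],"delta_rot":[0,0,0]},{"grip":0.6,"dp":[0,0,0.1],"delta_rot":[0,0,0]},{"grip":0.6,"dp":[0,0,-4],"delta_rot":[0,0,0]},{"grip":0.6,"dp":[0,0,-9],"delta_rot":[0,0,0]},{"grip":0.5,"dp":[0,0,-9],"delta_rot":[0,0,0]}]'
python3 - <<'E'
from h import *
w=snapshot("wrist"); save(w,"w3",None,1.4)
s=telemetry.read_state(); print(s["eef_pos"],s["width"])
for z in(.069,.067,.075): print(z,proj(w,[.512,-.137,z]))
E
```

```text
t: 7.22
eef_pos: [0.5163, -0.1378, 0.1397]
ee_rot: [[1.0, -0.0, 0.009], [-0.0, -1.0, -0.003], [0.009, 0.003, -1.0]]
wrist_force: [1.0, 0.2, -0.6]
width: 0.0427
[ 0.51439053 -0.1371766   0.13716441] 0.04388845274416056
0.069 [279.60227386 232.29788583]
0.067 [279.5926747  231.27606119]
0.075 [279.63205353 235.46791234]
```

View pics/w3.png

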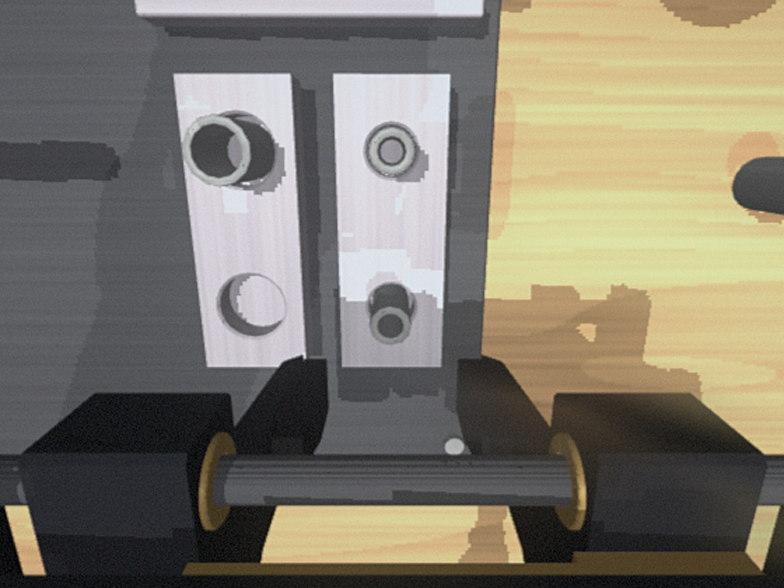

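```bash
python3 -m pendant '[{"grip":0.4,"dp":[1,4,0],"delta_rot":[0,0,0]},{"grip":0.4,"dp":[2.5,9.5,0],"delta_rot":[0,0,0]},{"grip":0.4,"dp":[4.5,15,0],"delta_rot":[0,0,0]},{"grip":0.4,"dp":[6,20.9,0],"delta_rot":[0,0,0]},{"grip":0.4,"dp":[6,20.9,0],"delta_rot":[0,0,0]},{"grip":0.4,"dp":[6,20.9,0],"delta_rot":[0,0,0]}]'
python3 - <<'E'
from h import *
w=snapshot("wrist"); save(w,"w4",None,1.4)
s=telemetry.read_state(); print(s["eef_pos"],s["width"])
for d in tip_of(w,"large_bush"): print(d,atz(w,d["position"],0))
print(proj(w,[.573,-.346,.05]),atz(w,(280,205),.05))
E
```

```text
t: 8.02
eef_pos: [0.5711, -0.3447, 0.1324]
ee_rot: [[1.0, -0.001, -0.003], [-0.001, -1.0, 0.003], [-0.003, -0.003, -1.0]]
wrist_force: [0.2, -0.2, 0.0]
width: 0.0535
[ 0.57127587 -0.34410433  0.13284109] 0.05319018148306113
{'position': [284.1, 200.2], 'confidence': 0.74} [ 0.57104004 -0.34712819  0.        ]
{'position': [379.5, 192.1], 'confidence': 0.6} [ 0.5778916  -0.42548662  0.        ]
[283.19176538 216.69821077] [ 0.58139088 -0.34380895  0.05      ]
```

View pics/w4.png

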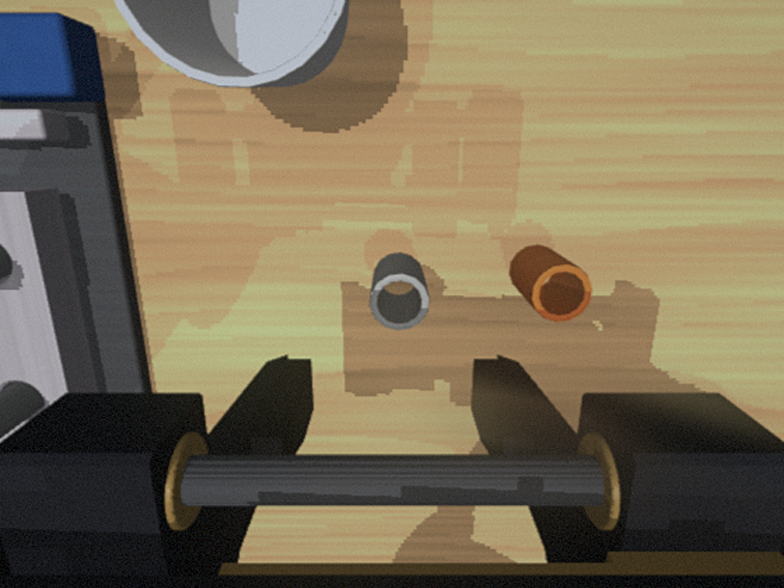

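The grey rim is at (285,215), so the bush is at about (0.574,-0.347). The orange one at (400,208) is left alone.

```bash
python3 -m pendant '[{"grip":0.4,"dp":[0.25,0.28,4],"delta_rot":[0,0,0]},{"grip":0.4,"dp":[0.25,0.28,8],"delta_rot":[0,0,0]},{"grip":0.4,"dp":[0.25,0.28,10],"delta_rot":[0,0,0]},{"grip":0.4,"dp":[0.25,0.28,10.9],"delta_rot":[0,0,0]},{"grip":0.4,"dp":[0.25,0.28,10.9],"delta_rot":[0,0,0]},{"grip":1,"dp":[0.25,0.28,10.9],"delta_rot":[0,0,0]},{"grip":1,"dp":[0.25,0.28,10.9],"delta_rot":[0,0,0]},{"grip":1,"dp":[0.25,0.28,10.9],"delta_rot":[0,0,0]},{"grip":1,"dp":[0.25,0.28,10.9],"delta_rot":[0,0,0]}]'
```

```text
t: 9.25
eef_pos: [0.5758, -0.349, 0.027]
ee_rot: [[1.0, -0.0, 0.002], [-0.0, -1.0, -0.001], [0.002, 0.001, -1.0]]
wrist_force: [-0.4, 1.3, 4.9]
width: 0.0287
```

```bash
python3 -m pendant '[{"grip":1,"dp":[0,0,-5],"delta_rot":[0,0,0]},{"grip":1,"dp":[0,0,-10],"delta_rot":[0,0,0]},{"grip":1,"dp":[-1,-4,-13],"delta_rot":[0,0,0]},{"grip":1,"dp":[-2,-9.5,-13],"delta_rot":[0,0,0]},{"grip":1,"dp":[-4,-15,-13],"delta_rot":[0,0,0]},{"grip":1,"dp":[-5,-21,-13],"delta_rot":[0,0,0]},{"grip":1,"dp":[-6.3,-26,-13],"delta_rot":[0,0,0]},{"grip":1,"dp":[-6.3,-28.6,-13],"delta_rot":[0,0,0]},{"grip":1,"dp":[-6.3,-28.6,-13],"delta_rot":[0,0,0]},{"grip":1,"dp":[-6.3,-28.6,-13],"delta_rot":[0,0,0]}]'
python3 - <<'E'
from h import *
w=snapshot("wrist"); save(w,"w5",None,1.4)
s=telemetry.read_state(); print(s["eef_pos"],s["width"])
for d in tip_of(w,"large_row_hole0"): print(d,atz(w,d["position"],.037))
print(proj(w,[.512,-.062,.037]),proj(w,[.512,-.137,.069]))
E
```

```text
t: 10.5
eef_pos: [0.5121, -0.0629, 0.1556]
ee_rot: [[1.0, 0.0, -0.0], [0.0, -1.0, -0.001], [-0.0, 0.001, -1.0]]
wrist_force: [0.5, -0.0, -0.3]
width: 0.0288
[ 0.51219563 -0.063247    0.1556358 ] 0.029251624165832033
{'position': [277.0, 206.5], 'confidence': 0.78} [ 0.51100745 -0.05996854  0.037     ]
[279.56757777 205.29297448] [386.33034766 217.82197207]
```

View pics/w5.png

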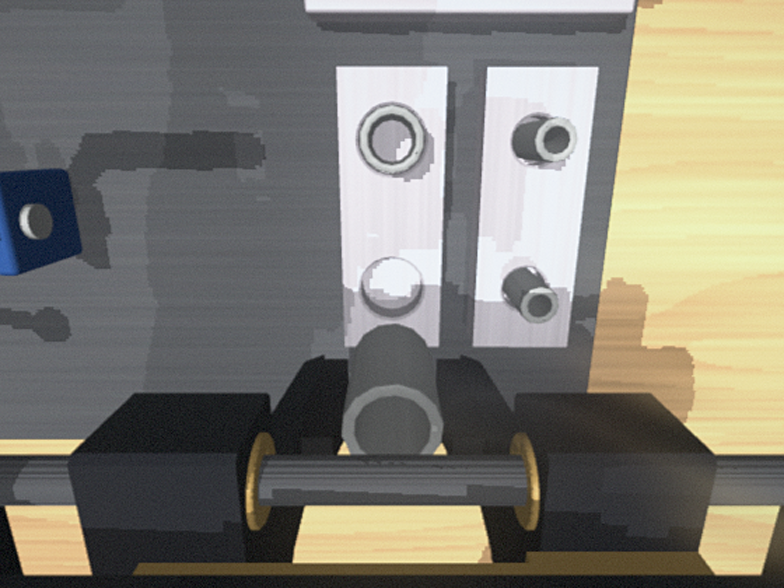

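```bash
python3 -m pendant '[{"grip":1,"dp":[0,-0.05,4],"delta_rot":[0,0,0]},{"grip":1,"dp":[0,-0.05,8],"delta_rot":[0,0,0]},{"grip":1,"dp":[0,-0.05,9],"delta_rot":[0,0,0]},{"grip":1,"dp":[0,-0.05,10],"delta_rot":[0,0,0]},{"grip":1,"dp":[0,-0.05,10.7],"delta_rot":[0,0,0]},{"grip":1,"dp":[0,-0.05,11],"delta_rot":[0,0,0]},{"grip":1,"dp":[0,-0.05,11],"delta_rot":[0,0,0]}]'
```

```text
t: 11.48
eef_pos: [0.5217, -0.0635, 0.0525]
ee_rot: [[1.0, -0.002, 0.018], [-0.002, -1.0, -0.002], [0.018, 0.002, -1.0]]
wrist_force: [7.5, 2.0, 12.5]
width: 0.0283
```

Run:
```python
from h import *
s=telemetry.read_state(); print(s["eef_pos"],s["wrist_force"],s["qd"])
w=snapshot("wrist"); save(w,"w6",None,1.4);
p=snapshot("side");save(p,"s6",(180,160,380,310),4)
s=telemetry.read_state(); print(s["eef_pos"],s["wrist_force"],s["joint_positions"])
```

```text
[ 0.52172484 -0.06345385  0.05254064] [ 7.47012297  2.01957102 12.49518561] [ 0.00011235 -0.00248972 -0.0003188  -0.00115374 -0.00179429  0.00176565]
[ 0.52173094 -0.06342632  0.05257714] [ 6.5808763   3.04229502 12.61158067] [-1.69152104e-01  1.66529039e-01  2.09987499e+00  1.59679162e-03
  8.56560207e-01  1.40215164e+00]
```

View pics/w6.png

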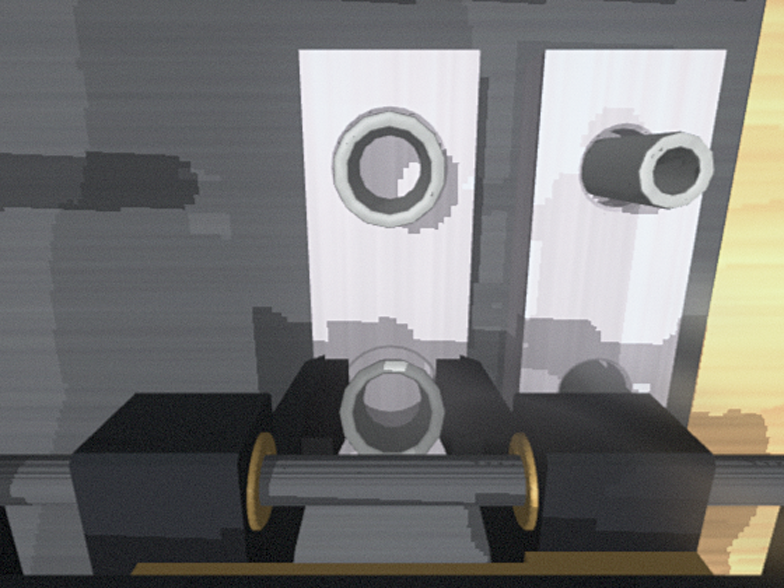

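View pics/s6.png

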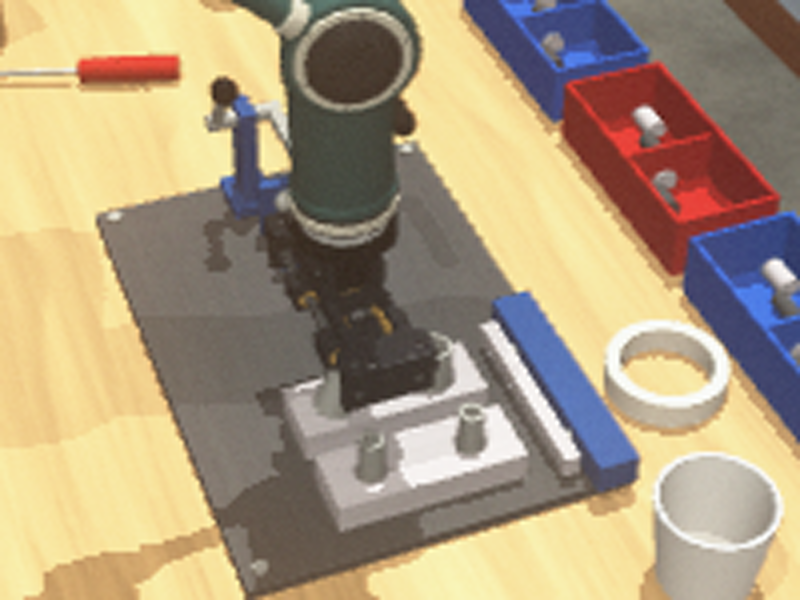

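```bash
python3 -m pendant '[{"grip":1,"dp":[0,0,-2],"delta_rot":[0,0,0]},{"grip":1,"dp":[0,0,-5],"delta_rot":[0,0,0]},{"grip":1,"dp":[0,0,-5],"delta_rot":[0,0,0]},{"grip":1,"dp":[0,0,-5],"delta_rot":[0,0,0]}]'
python3 - <<'E'
from h import *
s=telemetry.read_state(); print(s["eef_pos"],s["wrist_force"],s["ee_rot"])
w=snapshot("wrist"); save(w,"w7",None,1.4);
p=snapshot("side");save(p,"s7",(220,180,340,300),5)
e=np.array(s["eef_pos"])
for z in (-.025,.025): 
  for dx in (-.015,0,.015): print(z,dx,proj(w,e+[dx,0,z])*1.4)
E
```

```text
t: 12.08
eef_pos: [0.5122, -0.0623, 0.0956]
ee_rot: [[1.0, -0.001, 0.0], [-0.001, -1.0, -0.0], [0.0, 0.0, -1.0]]
wrist_force: [0.4, 0.6, -0.7]
width: 0.0284
[ 0.51216314 -0.06228127  0.09563609] [ 0.40847782  0.60749537 -0.65674674] [[ 9.99999668e-01 -7.30168515e-04  3.61657109e-04]
 [-7.30119007e-04 -9.99999724e-01 -1.37005609e-04]
 [ 3.61757046e-04  1.36741510e-04 -9.99999925e-01]]
-0.025 -0.015 [394.06453034 390.49225444]
-0.025 0 [394.0871361  355.04340721]
-0.025 0.015 [394.1108276  317.89196261]
0.025 -0.015 [395.01097943 472.40132797]
0.025 0 [395.07132775 427.23873355]
0.025 0.015 [395.13561321 379.1297165 ]
```

View pics/w7.png

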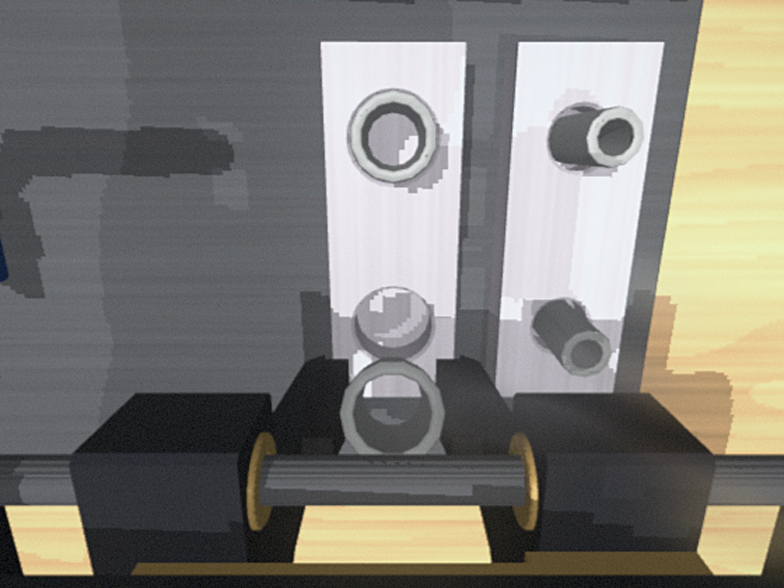

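View pics/s7.png

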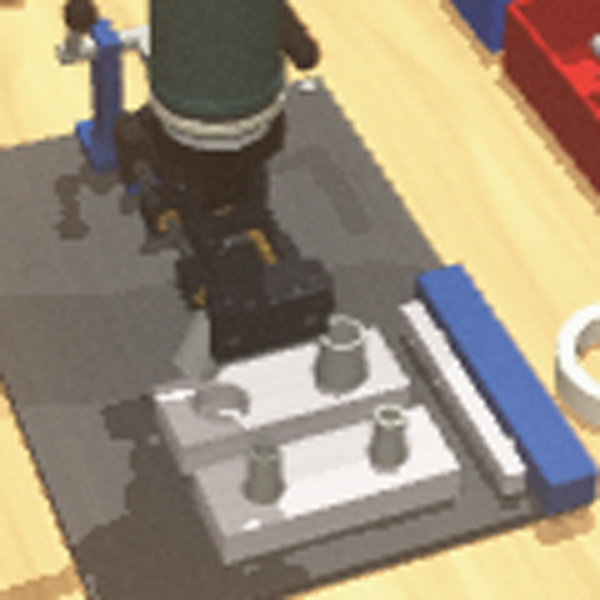

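```bash
cat > ov.py <<'E'
from h import *
def rings(w,e,R,th,off,ax,cx=0):
    # pivot at grasp point; bush axis in tool frame: pointing to top = (sin th,0,-cos th); ax = dist from base to pivot along axis
    e=np.array(e);R=np.array(R)
    piv=np.array([off,cx,-.019]); u=np.array([np.sin(th),0,-np.cos(th)]); v=np.array([np.cos(th),0,np.sin(th)])
    base=piv-u*ax; a=np.linspace(0,2*np.pi,60); out=[]
    for h,r in((.05,.015),(.05,.011),(0,.011),(0,.015)):
        P=base+u*h+r*(np.outer(np.cos(a),v)+np.outer(np.sin(a),[0,1,0]))
        out.append(np.array([proj(w,e+R@q) for q in P]))
    return out,e+R@base
E
python3 - <<'E'
from ov import *
s=telemetry.read_state(); w=snapshot("wrist")
im0=cv2.resize(w["img"][230:340,220:340,::-1],None,fx=5,fy=5,interpolation=cv2.INTER_CUBIC)
tiles=[]
for d in (None,10,20,30):
    im=im0.copy()
    if d is not None:
        o,b=rings(w,s["eef_pos"],s["ee_rot"],np.radians(d),0,.043); 
        for q,c in zip(o,((0,0,255),(0,255,255),(0,255,0),(255,0,0))): cv2.polylines(im,[np.int32((q-[220,230])*5+2)],True,c,1)
    tiles.append(cv2.resize(im,(390,298),interpolation=cv2.INTER_AREA))
cv2.imwrite("pics/ov7.png",np.vstack([np.hstack(tiles[:2]),np.hstack(tiles[2:])]))
E
```

```text
(no output)
```

View pics/ov7.png

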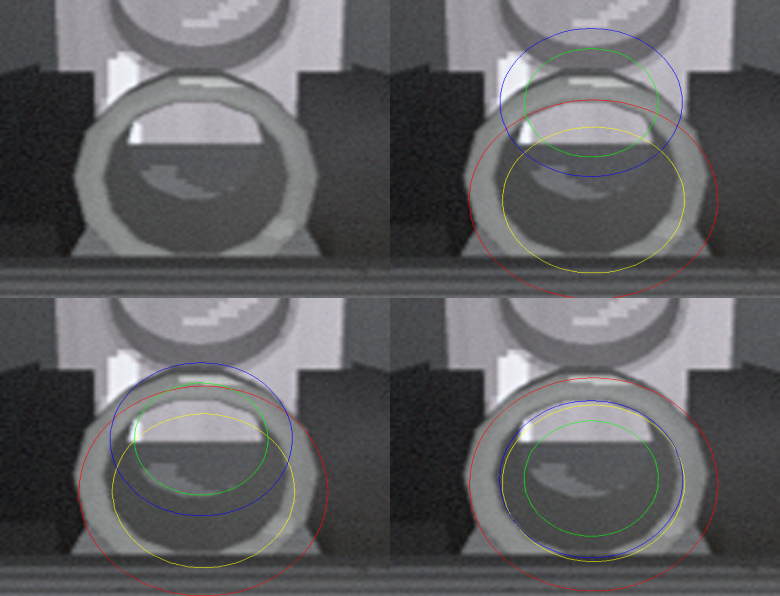

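Run:
```python
from ov import *
from scipy.optimize import least_squares
s=telemetry.read_state(); w=snapshot("wrist")
f=lambda P:[np.array([220,230])+(np.array(q)+.5)/np.array([3.25,298/110]) for q in P]
outer=f([(75,178),(317,178),(195,70),(100,120),(290,118)]); inn=f([(105,178),(288,178),(108,155),(285,155),(140,118),(255,118)]); bot=f([(145,168),(190,197),(215,195)])
def dist(P,Q):
    return np.min(np.linalg.norm(P[:,None]-np.array(Q)[None],axis=2),axis=0)
def res(x):
    o,_=rings(w,s["eef_pos"],s["ee_rot"],x[0],x[1],x[2],x[3]); 
    return np.concatenate([dist(o[0],outer),dist(o[1],inn),dist(o[2],bot)])
for t0 in(.2,.35,.5):
    q=least_squares(res,[t0,0,.044,0],diff_step=1e-3); print(np.degrees(q.x[0]),q.x[1:],q.cost)
o,b=rings(w,s["eef_pos"],s["ee_rot"],*q.x); print("base",b)
im=cv2.resize(w["img"][230:340,220:340,::-1],None,fx=5,fy=5,interpolation=cv2.INTER_CUBIC)
for qq,c in zip(o,((0,0,255),(0,255,255),(0,255,0),(255,0,0))): cv2.polylines(im,[np.int32((qq-[220,230])*5+2)],True,c,1)
cv2.imwrite("pics/ov7b.png",im)
```

```text
21.289526346991977 [ 0.00132545  0.04157696 -0.00052247] 16.951943657275702
22.488286407215373 [ 0.00155325  0.04624516 -0.0006651 ] 8.66195602208005
21.29853517816085 [ 0.00132636  0.04156663 -0.00052233] 16.95217398870673
base [ 0.49721169 -0.06133821  0.07468498]
```

View pics/ov7b.png

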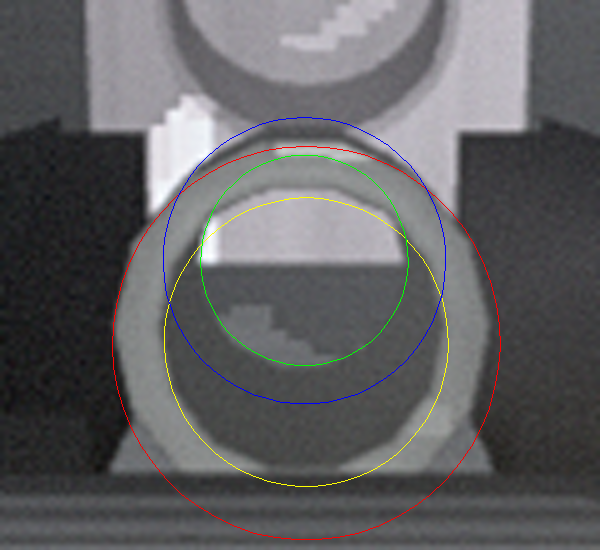

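```bash
python3 -m pendant '[{"grip":1,"dp":[0,0,-1],"delta_rot":[0,0.1,0]},{"grip":1,"dp":[0.3,0,-2],"delta_rot":[0,0.2,0]},{"grip":1,"dp":[0.6,0,-2],"delta_rot":[0,0.3,0]},{"grip":1,"dp":[0.6,0,-2],"delta_rot":[0,0.39,0]},{"grip":1,"dp":[0.6,0,-2],"delta_rot":[0,0.39,0]},{"grip":1,"dp":[0.6,0,-2],"delta_rot":[0,0.39,0]}]'
python3 - <<'E'
from ov import *
s=telemetry.read_state(); w=snapshot("wrist"); p=snapshot("side"); save(p,"s8",(220,170,340,290),5)
print(s["eef_pos"],s["ee_rot"],s["wrist_force"])
o,b=rings(w,s["eef_pos"],s["ee_rot"],.392,.0015,.046,-.0006); print("base",b)
im=cv2.resize(w["img"][180:340,190:370,::-1],None,fx=4,fy=4,interpolation=cv2.INTER_CUBIC)
for qq,c in zip(o,((0,0,255),(0,255,255),(0,255,0),(255,0,0))): cv2.polylines(im,[np.int32((qq-[190,180])*4+2)],True,c,1)
a=np.linspace(0,6.283,60); qq=np.array([proj(w,[.512+.0175*np.cos(t),-.062+.0175*np.sin(t),.037]) for t in a]); cv2.polylines(im,[np.int32((qq-[190,180])*4+2)],True,(255,0,255),1)
cv2.imwrite("pics/ov8.png",im)
E
```

```text
t: 13.02
eef_pos: [0.5182, -0.062, 0.1157]
ee_rot: [[0.925, -0.0, 0.379], [-0.0, -1.0, -0.0], [0.379, -0.0, -0.925]]
wrist_force: [0.7, 0.4, -1.2]
width: 0.0283
[ 0.51824994 -0.06198345  0.11565403] [[ 9.25408122e-01 -2.50470421e-04  3.78971958e-01]
 [-2.40055005e-04 -9.99999968e-01 -7.47326028e-05]
 [ 3.78971965e-01 -2.18159579e-05 -9.25408153e-01]] [ 0.65927744  0.42647621 -1.24525819]
base [ 0.51228525 -0.06138135  0.08780551]
```

View pics/ov8.png

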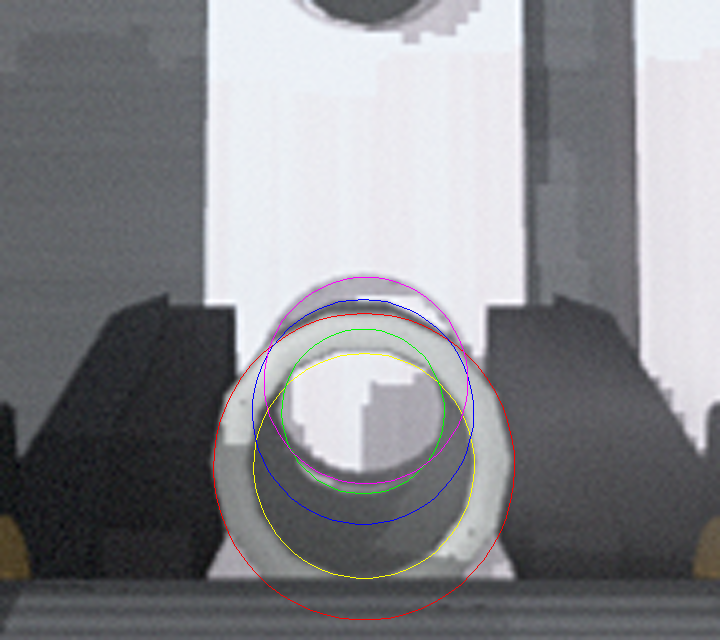

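View pics/s8.png

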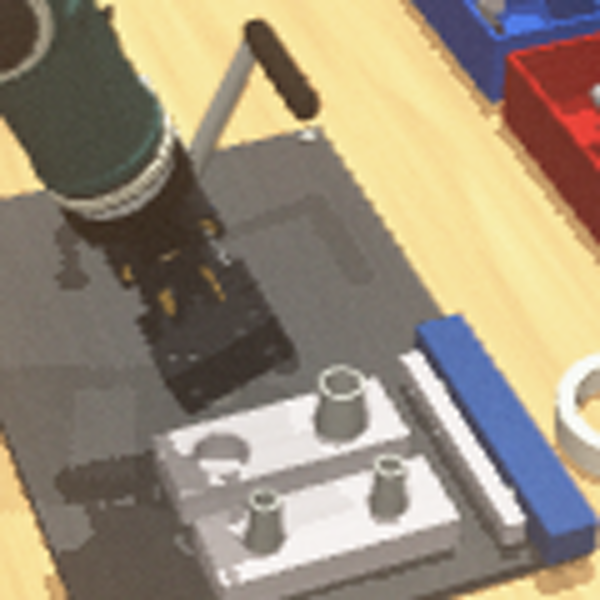

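```bash
python3 -m pendant '[{"grip":1,"dp":[-0.6,0,1.4],"delta_rot":[0,-0.03,0]},{"grip":1,"dp":[-1.2,0,2.8],"delta_rot":[0,-0.03,0]},{"grip":1,"dp":[-1.6,0,3.8],"delta_rot":[0,-0.03,0]},{"grip":1,"dp":[-1.8,0,4.24],"delta_rot":[0,-0.03,0]},{"grip":1,"dp":[-1.8,0,4.24],"delta_rot":[0,-0.03,0]},{"grip":1,"dp":[-1.8,0,4.24],"delta_rot":[0,-0.03,0]}]'
cat > look.py <<'E'
import sys
from ov import *
s=telemetry.read_state(); w=snapshot("wrist")
print(s["eef_pos"],s["wrist_force"])
o,b=rings(w,s["eef_pos"],s["ee_rot"],float(sys.argv[2]),.0015,.046,-.0006); print("base",b)
im=cv2.resize(w["img"][180:340,190:370,::-1],None,fx=4,fy=4,interpolation=cv2.INTER_CUBIC)
for qq,c in zip(o,((0,0,255),(0,255,255),(0,255,0),(255,0,0))): cv2.polylines(im,[np.int32((qq-[190,180])*4+2)],True,c,1)
a=np.linspace(0,6.283,60); qq=np.array([proj(w,[.512+.0175*np.cos(t),-.062+.0175*np.sin(t),.037]) for t in a]); cv2.polylines(im,[np.int32((qq-[190,180])*4+2)],True,(255,0,255),1)
cv2.imwrite(f"pics/{sys.argv[1]}.png",im)
E
python3 look.py ov9 .36
```

```text
t: 13.88
eef_pos: [0.5179, -0.062, 0.0701]
ee_rot: [[0.936, -0.0, 0.353], [-0.0, -1.0, -0.0], [0.353, 0.0, -0.936]]
wrist_force: [0.2, -0.1, -0.5]
width: 0.0284
[ 0.51794641 -0.06203287  0.07013661] [ 0.19547144 -0.09335055 -0.47930616]
base [ 0.51268269 -0.06143687  0.04244209]
```

View pics/ov9.png

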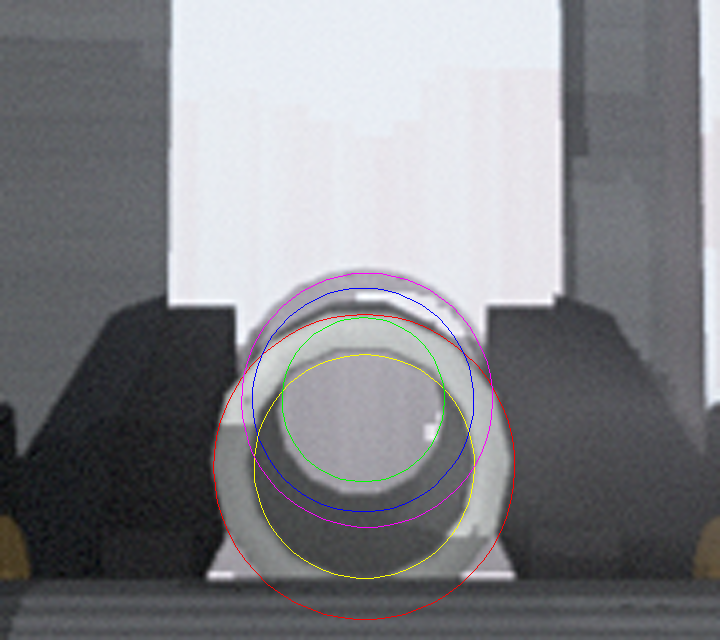

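```bash
python3 -m pendant '[{"grip":1,"dp":[0,0,0],"delta_rot":[0,0.03,0]},{"grip":1,"dp":[-0.11,0,0.28],"delta_rot":[0,0.03,0]},{"grip":1,"dp":[-0.21,0,0.56],"delta_rot":[0,0.03,0]},{"grip":1,"dp":[-0.32,0,0.84],"delta_rot":[0,0.03,0]},{"grip":1,"dp":[-0.42,0,1.12],"delta_rot":[0,0.03,0]},{"grip":1,"dp":[-0.42,0,1.12],"delta_rot":[0,0.03,0]}]'
```

```text
t: 14.68
eef_pos: [0.5173, -0.0619, 0.0572]
ee_rot: [[0.925, -0.0, 0.379], [-0.0, -1.0, 0.0], [0.379, -0.0, -0.925]]
wrist_force: [-0.5, 0.5, -1.1]
width: 0.0281
```

```bash
python3 -m pendant '[{"grip":1,"dp":[-0.12,0,0.28],"delta_rot":[0,0,0]},{"grip":1,"dp":[-0.23,0,0.55],"delta_rot":[0,0,0]},{"grip":1,"dp":[-0.3,0,0.74],"delta_rot":[0,0,0]},{"grip":1,"dp":[-0.36,0,0.88],"delta_rot":[0,0,0]},{"grip":1,"dp":[-0.36,0,0.88],"delta_rot":[0,0,0]}]'
```

```text
t: 15.3
eef_pos: [0.5174, -0.0619, 0.048]
ee_rot: [[0.925, -0.0, 0.38], [-0.0, -1.0, -0.0], [0.38, -0.0, -0.925]]
wrist_force: [-0.2, -0.0, -1.3]
width: 0.0285
```

```bash
python3 -m pendant '[{"grip":1,"dp":[-0.03,0,0.08],"delta_rot":[0,0,0]},{"grip":1,"dp":[-0.03,0,0.08],"delta_rot":[0,0,0]},{"grip":0.5,"dp":[-0.03,0,0.08],"delta_rot":[0,0,0]},{"grip":0.5,"dp":[-0.03,0,0.08],"delta_rot":[0,0,0]},{"grip":0.5,"dp":[-0.03,0,0.08],"delta_rot":[0,0,0]},{"grip":0.5,"dp":[0,0,-3],"delta_rot":[0,0,0]},{"grip":0.5,"dp":[0,0,-7],"delta_rot":[0,0,0]},{"grip":0.5,"dp":[0,0,-9],"delta_rot":[0,-0.18,0]},{"grip":0.5,"dp":[0,0,-9],"delta_rot":[0,-0.36,0]},{"grip":0.5,"dp":[0,0,-9],"delta_rot":[0,-0.39,0]}]'
python3 - <<'E'
from h import *
s=telemetry.read_state(); print(s["eef_pos"],s["width"])
w=snapshot("wrist"); im=w["img"].copy()
a=np.linspace(0,6.283,60)
def ring(X,r,c):
    q=np.array([proj(w,[X[0]+r*np.cos(t),X[1]+r*np.sin(t),X[2]]) for t in a]); cv2.polylines(im,[np.int32(np.round(q))],True,c,1)
w["img"]=im; save(w,"w10",None,1.4)
ring((.512,-.062,.069),.015,(255,0,0)); ring((.512,-.137,.069),.010,(255,0,0)); ring((.592,-.062,.069),.015,(0,160,0)); ring((.592,-.137,.069),.010,(0,160,0))
save(w,"w10o",(150,60,400,320),2.3)
p=snapshot("side"); save(p,"s10",(220,170,340,290),5)
E
```

```text
t: 16.55
eef_pos: [0.4861, -0.062, 0.1324]
ee_rot: [[1.0, 0.001, 0.002], [0.001, -1.0, -0.0], [0.002, 0.0, -1.0]]
wrist_force: [-0.0, 1.5, -0.3]
width: 0.0442
[ 0.48607542 -0.0620496   0.13236236] 0.04415584623347623
```

View pics/w10.png

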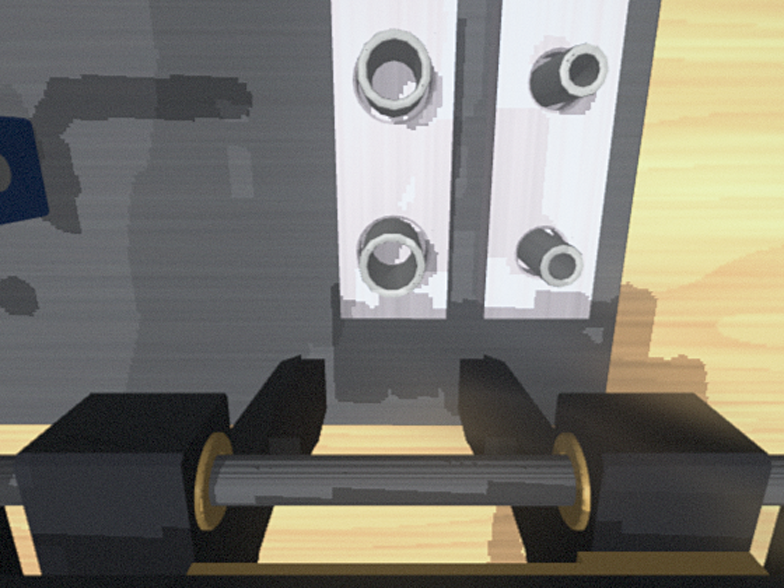

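View pics/w10o.png

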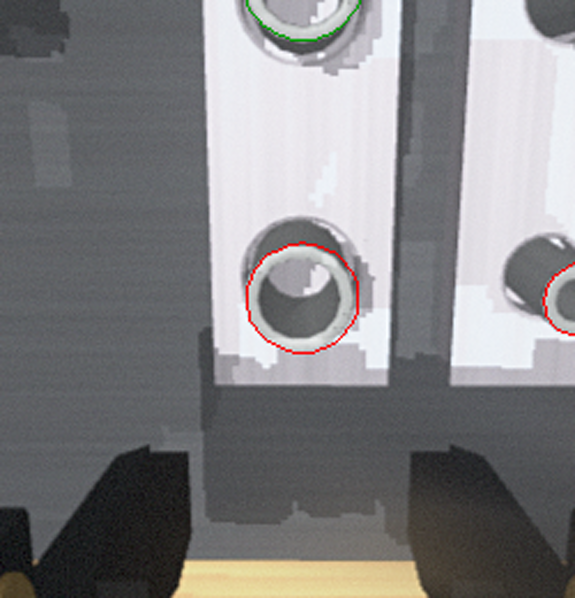

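View pics/s10.png

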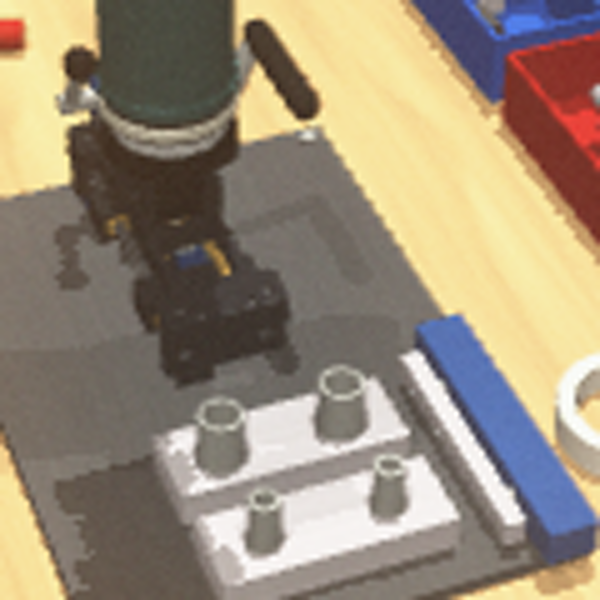

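Both bushes stand home: their rims coincide with the predicted ring at z=0.069, and in the side view they are level with the fixed ones. Next is the catch.

Run:
```python
from h import *
t=snapshot("top"); s=snapshot("side")
X=tri([(t,(216.9,232.4)),(s,(235.6,182.6))]); print(X,proj(t,X),proj(s,X))
save(t,"t11",(190,175,290,250),6); save(s,"s11",(215,165,315,240),6)
st=telemetry.read_state(); print(totool(st,[.507,.150,.23]),st["joint_positions"])
```

```text
[0.50678681 0.19400903 0.15879312] [216.88370353 232.48188615] [235.66693195 182.58616385]
[  2.49937099 -21.16717526  -9.97621844] [-1.78784476e-01  2.52498808e-03  2.11055971e+00  6.10892692e-04
  1.02968710e+00  1.39186944e+00]
```

View pics/t11.png

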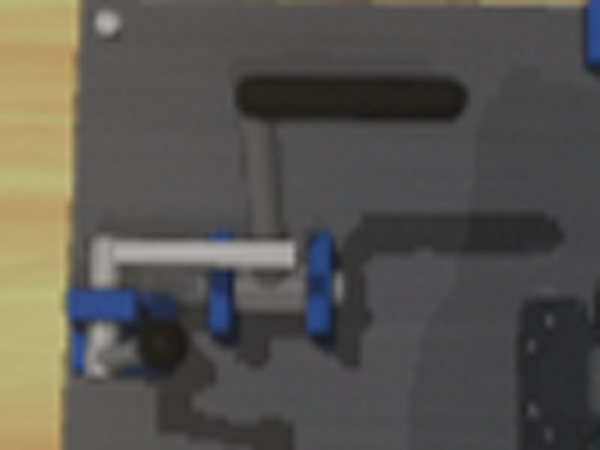

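View pics/s11.png

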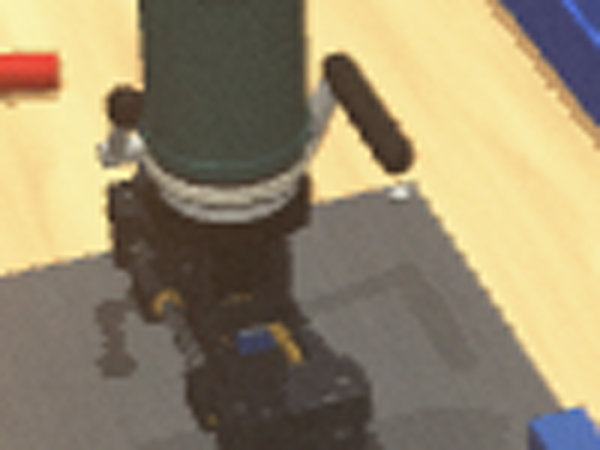

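```bash
python3 -m pendant '[{"grip":1,"dp":[0,0,-5],"delta_rot":[0,0,0]},{"grip":1,"dp":[1,-4,-9],"delta_rot":[0,0,0]},{"grip":1,"dp":[2.1,-10,-9],"delta_rot":[0,0,0]},{"grip":1,"dp":[2.1,-15,-9],"delta_rot":[0,0,0]},{"grip":1,"dp":[2.1,-19,-9],"delta_rot":[0,0,0]},{"grip":1,"dp":[2.1,-20.7,-9],"delta_rot":[0,0,0]},{"grip":1,"dp":[2.1,-20.7,-6],"delta_rot":[0,0,0]},{"grip":1,"dp":[2.1,-20.7,-3],"delta_rot":[0,0,0]},{"grip":1,"dp":[2.1,-20.7,-1.8],"delta_rot":[0,0,0]},{"grip":1,"dp":[2.1,-20.7,-1.8],"delta_rot":[0,0,0]}]'
python3 - <<'E'
from h import *
w=snapshot("wrist"); save(w,"w12",None,1.4)
s=telemetry.read_state(); print(s["eef_pos"],s["joint_positions"],s["wrist_force"],s["width"])
E
```

```text
t: 18.0
eef_pos: [0.5034, 0.1442, 0.1485]
ee_rot: [[1.0, -0.001, -0.002], [-0.001, -1.0, -0.001], [-0.002, 0.001, -1.0]]
wrist_force: [-0.4, 0.1, -0.7]
width: 0.0007
[0.50439491 0.14455828 0.14965086] [ 2.31668915e-01  5.49050118e-02  2.01674649e+00 -4.63232844e-05
  1.06985078e+00  1.80338119e+00] [ 0.2779092  -0.43624193  0.17889599] 0.00010238351786252998
```

View pics/w12.png

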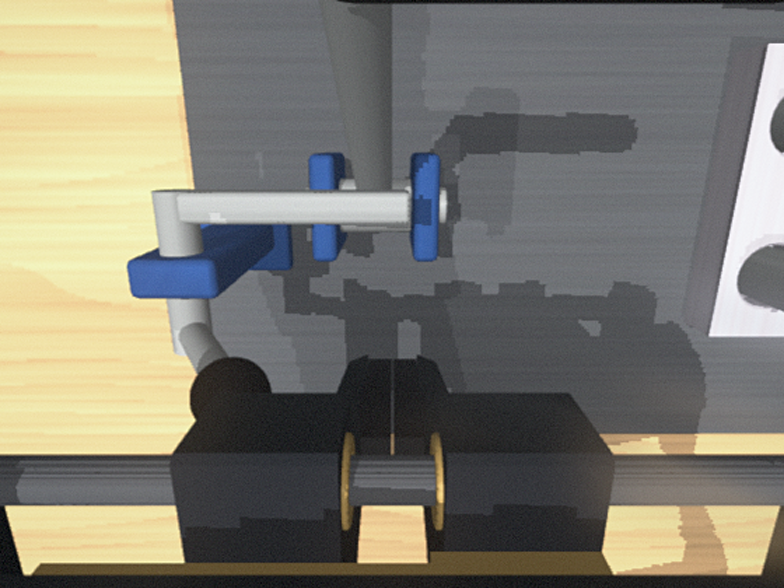

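```bash
python3 -m pendant '[{"grip":1,"dp":[0.2,-2,0],"delta_rot":[0,0,0]},{"grip":1,"dp":[0.2,-4,0],"delta_rot":[0,0,0]},{"grip":1,"dp":[0.2,-6,0],"delta_rot":[0,0,0]},{"grip":1,"dp":[0.2,-7.5,0],"delta_rot":[0,0,0]},{"grip":1,"dp":[0.2,-9,0],"delta_rot":[0,0,0]},{"grip":1,"dp":[0.2,-10,0],"delta_rot":[0,0,0]},{"grip":1,"dp":[0.2,-10,0],"delta_rot":[0,0,0]}]'
python3 - <<'E'
from h import *
w=snapshot("wrist"); save(w,"w13",None,1.4)
p=snapshot("side"); save(p,"s13",(200,150,340,270),5)
s=telemetry.read_state(); print(s["eef_pos"],s["wrist_force"])
E
```

```text
t: 18.92
eef_pos: [0.5056, 0.2414, 0.1485]
ee_rot: [[1.0, 0.002, -0.003], [0.002, -1.0, -0.009], [-0.003, 0.009, -1.0]]
wrist_force: [0.9, -16.2, 3.5]
width: 0.0004
[0.50565119 0.24139191 0.14855113] [ -0.12219308 -15.43462468   2.63091765]
```

View pics/w13.png

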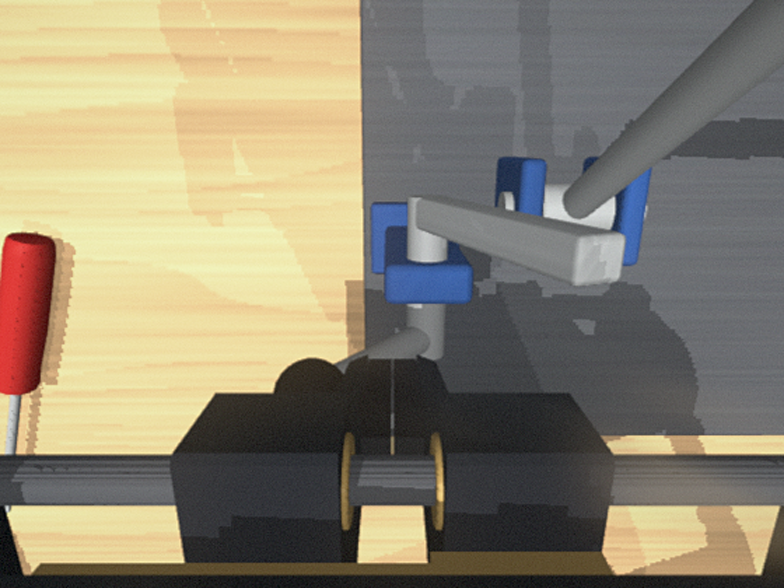

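View pics/s13.png

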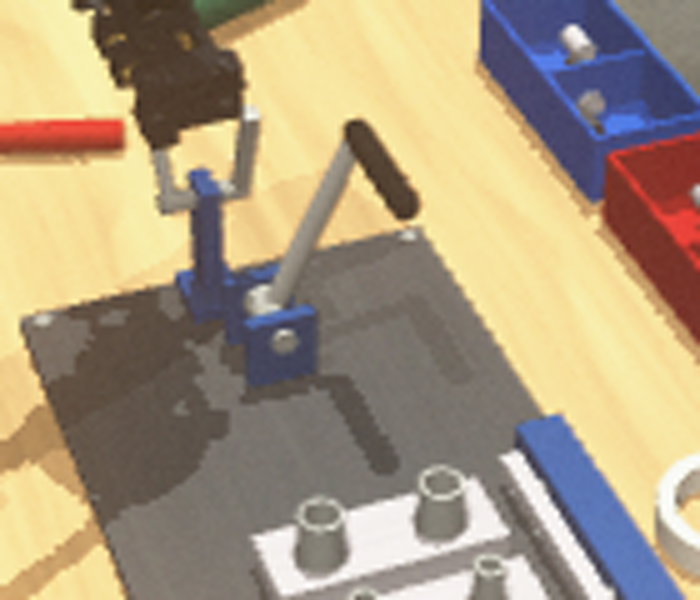

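The catch sits at its stop, bar steeply up (16 N reaction). Next I'm backing off and turning for the lever handle.

```bash
python3 -m pendant '[{"grip":1,"dp":[0,2,0],"delta_rot":[0,0,0]},{"grip":1,"dp":[0,4,-4],"delta_rot":[0,0,0]},{"grip":0.7,"dp":[0,4,-9],"delta_rot":[0,0,0]},{"grip":0.3,"dp":[1,6,-11],"delta_rot":[0,0,-0.18]},{"grip":0.3,"dp":[3,8,-11],"delta_rot":[0,0,-0.36]},{"grip":0.3,"dp":[5,10,-11],"delta_rot":[0,0,-0.54]},{"grip":0.3,"dp":[7,12,-11],"delta_rot":[0,0,-0.72]},{"grip":0.3,"dp":[9,13.8,-11],"delta_rot":[0,0,-0.9]},{"grip":0.3,"dp":[10.5,13.8,-11],"delta_rot":[0,0,-1.08]},{"grip":0.3,"dp":[11.2,13.8,-11],"delta_rot":[0,0,-1.26]}]'
python3 - <<'E'
from h import *
s=telemetry.read_state(); print(s["eef_pos"],s["ee_rot"])
print(totool(s,[.618,.107,.25]), s["joint_positions"])
E
```

```text
t: 20.27
eef_pos: [0.6191, 0.107, 0.2591]
ee_rot: [[0.301, 0.954, -0.0], [0.954, -0.301, 0.002], [0.001, -0.001, -1.0]]
wrist_force: [0.7, 0.5, 0.2]
width: 0.0617
[0.61907044 0.1070485  0.2590774 ] [[ 3.01318384e-01  9.53523583e-01 -9.03317843e-05]
 [ 9.53522453e-01 -3.01317878e-01  1.57096459e-03]
 [ 1.47073320e-03 -5.59493895e-04 -9.99998762e-01]]
[-0.03821389 -0.10010015  0.90774101] [1.30730472e-01 1.64527499e-01 1.68574815e+00 1.63273898e-03
 1.29120213e+00 4.36354909e-01]
```

```bash
python3 -m pendant '[{"grip":0.3,"dp":[0,0,0],"delta_rot":[0,0,-0.16]},{"grip":0.3,"dp":[0,-0.1,0],"delta_rot":[0,0,-0.31]},{"grip":0.3,"dp":[0,-0.1,0],"delta_rot":[0,0,-0.31]},{"grip":0.3,"dp":[0,-0.1,0],"delta_rot":[0,0,-0.31]}]'
python3 - <<'E'
from h import *
s=telemetry.read_state(); print(s["eef_pos"],s["ee_rot"])
w=snapshot("wrist"); save(w,"w14",None,1.4); t=snapshot("top"); save(t,"t14",(190,150,370,290),4); p=snapshot("side"); save(p,"s14",(190,130,340,260),5)
print(proj(w,[.618,.107,.185])*1.4)
E
```

```text
t: 20.78
eef_pos: [0.6174, 0.1075, 0.2593]
ee_rot: [[0.003, 1.0, -0.0], [1.0, -0.003, 0.001], [0.001, -0.0, -1.0]]
wrist_force: [-0.7, 0.4, 0.1]
width: 0.0617
[0.61739319 0.1075474  0.25933799] [[ 3.49269356e-03  9.99993900e-01 -1.43705199e-05]
 [ 9.99993730e-01 -3.49268458e-03  5.83661298e-04]
 [ 5.83607546e-04 -1.64089798e-05 -9.99999830e-01]]
[391.5176418  314.09803785]
```

View pics/w14.png

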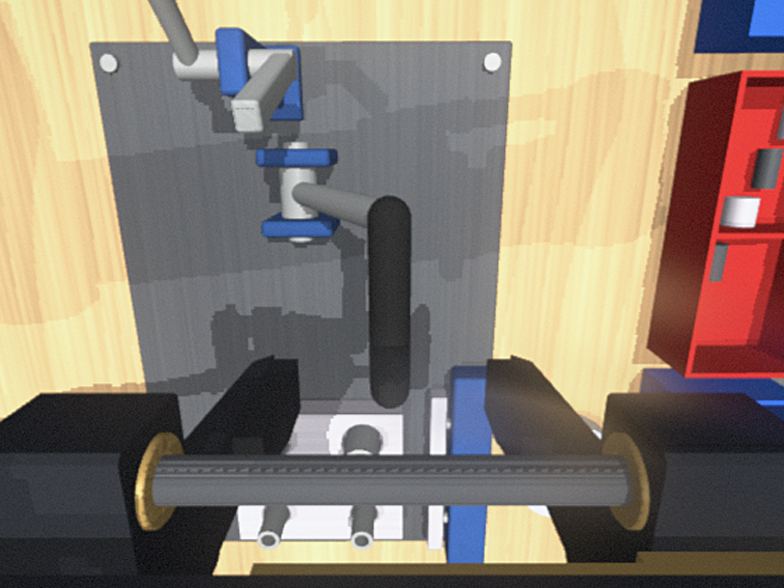

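View pics/s14.png

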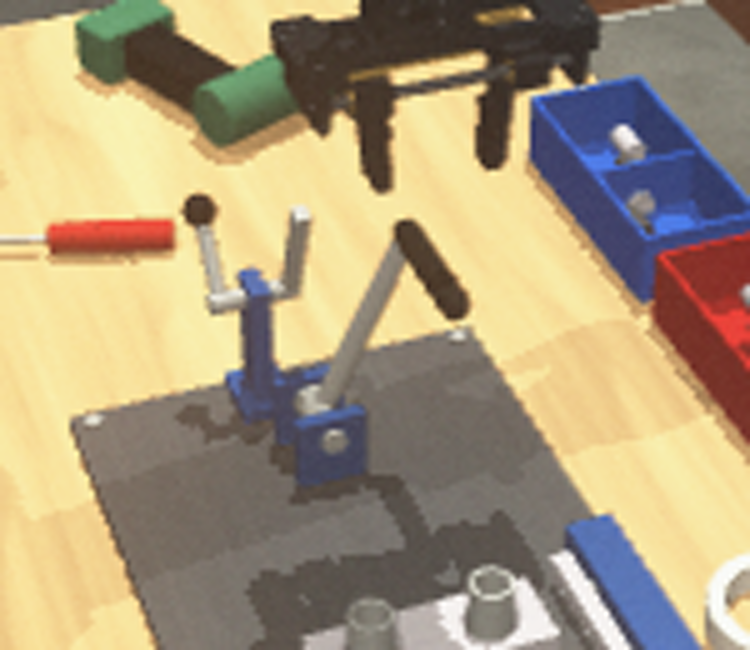

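View pics/t14.png

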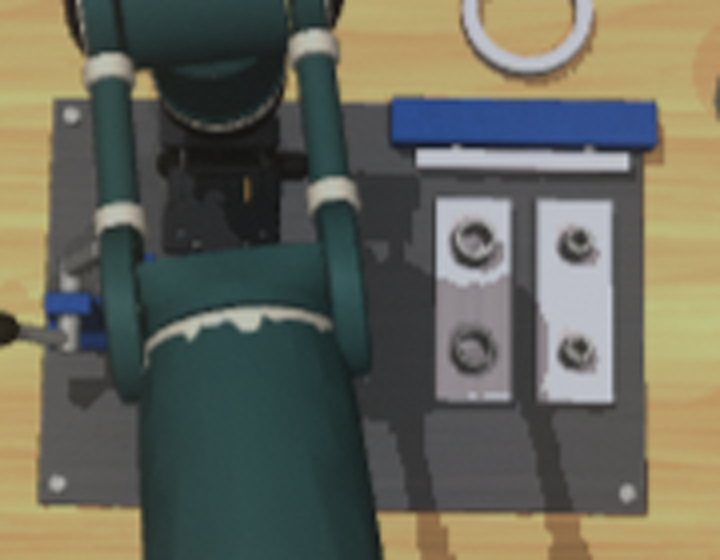

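The wrist picture shows the handle running from (279,141) to (279,291) between the jaws, the grip point as predicted, and the catch flipped up.

```bash
python3 -m pendant '[{"grip":0.3,"dp":[0,0,3],"delta_rot":[0,0,0]},{"grip":0.3,"dp":[0,0,6],"delta_rot":[0,0,0]},{"grip":0.3,"dp":[0,0,8.5],"delta_rot":[0,0,0]},{"grip":0.3,"dp":[0,0,9.3],"delta_rot":[0,0,0]},{"grip":0.3,"dp":[0,0,9.3],"delta_rot":[0,0,0]},{"grip":1,"dp":[0,0,9.3],"delta_rot":[0,0,0]},{"grip":1,"dp":[0,0,9.3],"delta_rot":[0,0,0]},{"grip":1,"dp":[0,0,9.3],"delta_rot":[0,0,0]},{"grip":1,"dp":[0,0,9.3],"delta_rot":[0,0,0]},{"grip":1,"dp":[0,0,9.3],"delta_rot":[0,0,0]}]'
```

```text
t: 22.18
eef_pos: [0.6164, 0.1074, 0.1665]
ee_rot: [[0.001, 1.0, -0.002], [1.0, -0.001, -0.0], [-0.0, -0.002, -1.0]]
wrist_force: [-4.2, 0.2, 3.3]
width: 0.0184
```

```bash
python3 -m pendant '[{"grip":1,"dp":[0,-1.66,-0.68],"delta_rot":[0,0,0]},{"grip":1,"dp":[0,-3.25,-1.13],"delta_rot":[0,0,0]},{"grip":1,"dp":[0,-4.88,-1.4],"delta_rot":[0,0,0]},{"grip":1,"dp":[0,-6.52,-1.49],"delta_rot":[0,0,0]},{"grip":1,"dp":[0,-8.17,-1.4],"delta_rot":[0,0,0]},{"grip":1,"dp":[0,-9.8,-1.13],"delta_rot":[0,0,0]},{"grip":1,"dp":[0,-11.38,-0.68],"delta_rot":[0,0,0]},{"grip":1,"dp":[0,-13.05,0],"delta_rot":[0,0,0]},{"grip":1,"dp":[0,-13.05,0],"delta_rot":[0,0,0]}]'
```

```text
t: 23.3
eef_pos: [0.4903, 0.108, 0.1688]
ee_rot: [[0.001, 1.0, 0.012], [1.0, -0.001, 0.001], [0.001, 0.012, -1.0]]
wrist_force: [10.8, -0.2, -1.7]
width: 0.0188
```

```bash
python3 -m pendant '[{"grip":1,"dp":[0,-0.5,0.2],"delta_rot":[0,0,0]},{"grip":1,"dp":[0,-0.9,0.4],"delta_rot":[0,0,0]},{"grip":1,"dp":[0,-1.1,0.5],"delta_rot":[0,0,0]},{"grip":1,"dp":[0,-1.1,0.5],"delta_rot":[0,0,0]},{"grip":1,"dp":[0,-1.1,0.5],"delta_rot":[0,0,0]}]'
python3 - <<'E'
from h import *
s=telemetry.read_state(); print(s["eef_pos"],s["wrist_force"],s["width"])
w=snapshot("wrist"); save(w,"w15",None,1.4); p=snapshot("side"); save(p,"s15",(190,130,340,290),4.5); t=snapshot("top"); save(t,"t15",(190,150,370,290),4)
E
```

```text
t: 23.92
eef_pos: [0.4852, 0.108, 0.1664]
ee_rot: [[0.001, 1.0, 0.023], [1.0, -0.001, 0.002], [0.002, 0.023, -1.0]]
wrist_force: [21.0, 0.5, -2.7]
width: 0.0185
[0.48522879 0.10801266 0.1663654 ] [20.95285179  0.54123089 -2.71976969] 0.018473851575355735
```

View pics/w15.png

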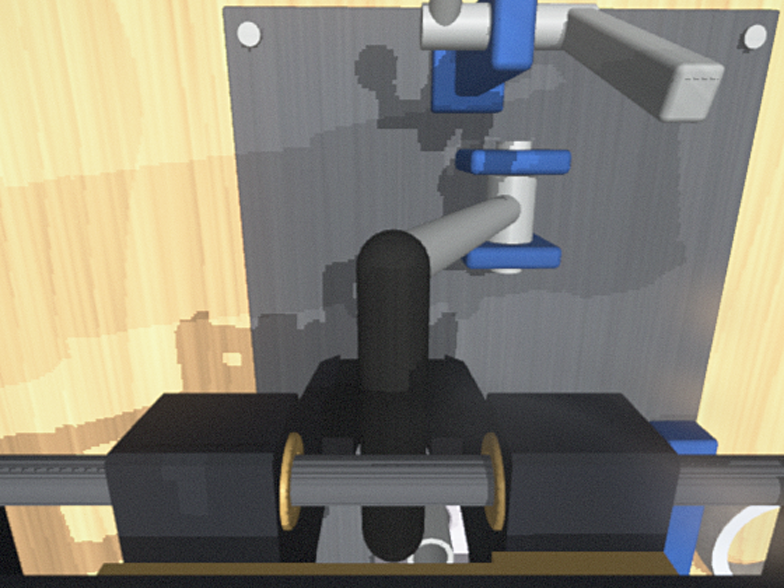

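View pics/s15.png

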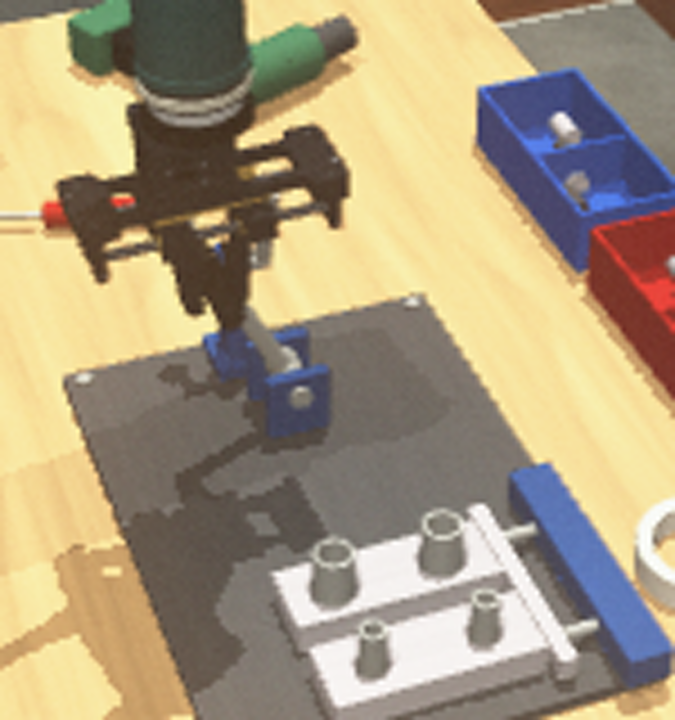

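View pics/t15.png

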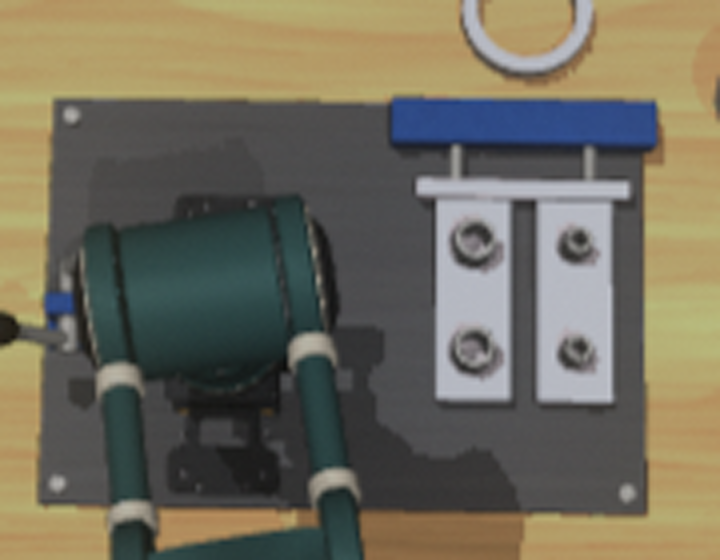

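```bash
python3 -m pendant '[{"grip":1,"dp":[0,-0.2,0.1],"delta_rot":[0,0,0]},{"grip":1,"dp":[0,-0.3,0.1],"delta_rot":[0,0,0]},{"grip":1,"dp":[0,-0.3,0.1],"delta_rot":[0,0,0]},{"grip":1,"dp":[0,-0.3,0.1],"delta_rot":[0,0,0]},{"grip":1,"dp":[0,-0.3,0.1],"delta_rot":[0,0,0]},{"grip":1,"dp":[0,-0.3,0.1],"delta_rot":[0,0,0]}]'
```

```text
t: 24.82
eef_pos: [0.485, 0.1081, 0.1663]
ee_rot: [[0.001, 1.0, 0.029], [1.0, -0.001, 0.002], [0.002, 0.029, -1.0]]
wrist_force: [27.7, -1.2, -4.7]
width: 0.019
```

The TCP did not move (0.485 m) while the force rose from 21 to 28 N, so the lever is on its stop. Handing in while still gripping.

Run:
```python
from workcell import r
print(r.job_done())
```

```text
the job is handed in; nothing more can be done
None
```

The whole job was done in the order asked and handed in at about 25 s, with the gripper still holding the lever on its stop.

- **Small bush:** it stands in the near pocket of the small row. Its rim was within a pixel of where a fully home bush (top at 69 mm) should appear in the wrist picture.
- **Large bush:** the first insertion caught on the pocket (about 15 N) and tilted the bush about 22° in the fingers. I lifted it, tilted the tool to set the bush upright again and lowered it slowly. It was then released home, its rim on the predicted ring and level with the fixed bush.
- **Catch:** I pushed the knob left until the hinge stop pushed back with about 16 N. Later pictures still show the bar steeply up; I judged the angle by eye and did not measure it.
- **Lever:** it was pulled through its arc to the stop. On a further push the tool stayed at x = 0.485 m while the force rose from 21 to 28 N. The clamp bar had moved about 20 mm (22 mm is full travel), and the opening was 19 mm on the 20 mm handle.

The opening reads 1–2 mm under the true size on every grasp. The tub, the tape roll, the screwdriver and the orange look-alike bush were not touched.

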